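# Pack a toe bone into its transit box

### The arm

A 6-joint arm with a two-finger parallel gripper is mounted at the origin on a cart in front of the work surface, level with it; the furniture and walls round the work are solid. World frame = base frame: x ahead of the robot, y to its left, z up, the work surface at z = 0. Lengths are in m, angles in degrees, forces in N, time in s.
With the tool pointing down it reaches from about 0.325 to 0.85 m from the base axis. Payload 15.5 kg.
Tool frame: the origin (TCP) lies at the very end of the fingers, on their centre line; the grasp point (between the pads) lies arm.grip_depth behind it (arm.grip_depth is the distance from the TCP to the grasp point, in m); z points along the fingers, y is the direction in which the jaws open and shut (so a half turn about z gives the same grasp; the last joint's range is limited). The gripper opens to 91 mm and grips with 3 to 60 N. Pads are 32 mm wide; open, the fingers measure 118 mm over their backs; the gripper's body (76 mm by 178 mm) begins 60 mm behind the grasp point.
Start: joints at [65.059, 28.281, 77.091, -0, 74.628, -5.472], TCP at [0.208, 0.589, 0.214] pointing down, gripper open.
Joint ranges: [-166.48, 166.48], [-47.26, 123.95], [12.59, 153.08], [-70.14, 250.14], [6.76, 159.57], [-176.63, 176.63]. Speed limits (degrees/s): [108.29, 108.29, 147.25, 172.46, 172.46, 172.46].

### API

Orientations are given as a 3x3 rotation matrix whose columns are the frame's x, y, z axes.
In Python, from rig import arm gives the robot as it stands. Calls block until the motion is done:
- arm.move_to(position, orientation): joint-space move of the TCP to a pose.
- arm.move_l(position, orientation=None, feed=0.15): straight line of the TCP; orientation=None keeps the orientation; feed is the mean speed in m/s.
- arm.move_joints(angles): joint-space move.
- arm.grip(opening): finger opening in m; the grip force is fixed at half the most; returns when the fingers have stopped.
- arm.sleep(seconds).
- arm.solve_ik(position, orientation): joint angles nearest the present ones, or None.
- arm.snapshot(name): name is "side" or "top"; returns the picture (384x512x3 uint8, red, green, blue); there is no depth.
- arm.get_calibration(name): a dict with "intrinsics" (3x3 intrinsics, pixels), "cam_to_world" (4x4, takes a point from camera to world coordinates). Camera axes: x right, y down, z forward; pixel columns grow to the right and rows downward; lengths in m; the calibration is good to about 2 mm. A picture is of the moment at which its call begins. get_calibration takes no time and is no camera call.
A pose or a line that the arm cannot do raises arm.Unreachable and nothing moves.
- arm.sign_off(): hands the job in, once; it reports no verdict.
Readings, each from a call of its own:
- arm.current_t(): time.
- arm.current_joint_positions(): joint angles.
- arm.current_dq(): joint speeds.
- arm.current_tau(): joint torques, N m.
- arm.current_ee_pos(): TCP position.
- arm.current_tool_rot(): TCP orientation.
- arm.current_force(): force on the tool from outside, world axes, zero at the start.
- arm.current_torque(): the same for the moment, N m.
- arm.current_width(): finger opening in m.
Only numpy, scipy, OpenCV 4.12 (cv2) and the standard library are available. Lean on these libraries where they do the work, as an engineer would, in place of code of your own. Each camera call takes 0.05 s, during which the arm holds its last target. There are 200 camera calls.

### The job

Stand the wooden keeper bracket, which lies on the back of its foot, upright on the packing board with its fin on top and let go of it, so that it can be taken again from above. Then pack the open plywood transit box: the L-shaped cradle flat on its floor, the fossil toe bone lying on the cradle, and the bracket fully home with its foot on the box floor beside the cradle and its arm over the bone. Find the order in which all three fit, and do not disturb the vial, the rock or the caliper.

Things in the scene. Friction and masses are not known exactly. Their poses are not given: they have to be found in the camera images.
- transit_box: Open plywood box fixed to the board, 153 x 110 x 50 mm outside, walls and floor 8 mm: inside 137 (its x) by 94 (its y) by 42 deep. Origin at the centre of its underside, x along the length, z up; inner floor at z = 8 mm. A cleat sticks out 10 mm from each end, below the rim. The cradle may go in either way round; with its heel at the box's -x end the bracket needs the least turning.
- cradle: Loose pale-wood L-shaped block, 110 g, standing on its base 96 (x) by 88 (y) by 10 mm, lowest 4 mm stepped in 3 mm all round; upright heel at the -x end. Origin at the centre of the base's underside, z up. Stays as it stands. In the box it leaves a gap for the bracket's foot at the end away from the heel: 41 mm if its heel end is against the end wall.
- toe_bone: Loose dumbbell-shaped fossil toe bone, 67 (x) x 82 (y) x 30 mm, 60 g, lying flat as it also lies in the box. Origin at the centre of its underside. Its long axis runs along (-0.57, 0.82, 0) in its own frame; its waist, at the origin, about 23 mm high, is taken across that axis.
- keeper: Loose pale-wood bracket, 130 g. Axes as upright and packed: origin at the centre of the foot's underside, z up. Foot 34 (x) x 88 (y) x 46 mm high, lowest 6 mm stepped in 3 mm; arm 50 wide, z 46 to 58, x -72 to 17; fin on it. Stands stably on its foot. Starts with +x down (origin 17 mm above the board), arm pointing up, fin (+z) level, to the robot's left and ahead; turn it 90 degrees about its y.
- vial: Bystander: capped specimen vial standing upright, 34 mm across, 68 mm high; origin at the centre of its underside.
- rock: Bystander: lump of rock 44 x 60 x 46 mm; origin at the centre of its underside.
- caliper: Bystander: steel caliper lying flat, 88 x 198 x 15 mm; origin at the centre of its underside.
- heel_top (a point): Centre of the top of the cradle's heel, where to take it: heel 18 mm thick (cradle x -48 to -30), 50 mm wide (y), from the base up to z = 80 mm. Axes as the cradle's.
- pocket (a point): Where the bone's underside goes: middle of the cradle's base top, z = 10 mm in the cradle. The pocket is 78 mm (cradle x -30 to 48) by 94 mm (box width), so the bone fits only diagonally, e.g. with its own x and y axes parallel or antiparallel to the cradle's. Axes as the cradle's.
- fin (a point): On the bracket's upright fin, 12 mm below its top edge; at (-15, 0, 80) mm in the bracket. Fin 12 mm thick (bracket y), x -38 to 8, z 58 to 92. Axes as the bracket's. Packed, the bracket's -x points to the heel, x parallel to the cradle's, its origin 65 to 72 mm from the cradle's, away from the heel.
- board: Grey packing board on wooden battens, fixed on the bench: 380 (x) by 810 (y) mm, its top 62 mm above the bench top; origin on the bench top below its centre, axes as the robot's. The whole work and the bystanders stand on its top.
Things that resemble listed ones, but are neither listed nor needed, are in the scene too. What is shaped like the keeper but black is not meant.

How it is judged:
By the outcome, as a careful person would: the job done as asked, in the order asked, and still so for the second after the job is handed in, with the robot touching nothing.
It also fails if it takes over 72 s, if anything falls off the work surface, if the arm or the gripper's body presses on something with over 40 N, if the wrist force passes 120 N, or if a joint passes its speed limit or range.

## Working session

There is one attempt and no reset: what is moved stays moved. The work goes in short steps, each a Python script; the robot and the scene stay as the last script left them, time stands still between calls to the robot, and variables do not carry over. Pictures are saved under pics/ and viewed, about 8 in all and at most 12, crops included, and the job is handed in when it is done.

```bash
mkdir -p pics; ls; python3 - <<'E'
from rig import arm
import cv2, numpy as np
for n in ("top","side"):
    im=arm.snapshot(n); cv2.imwrite(f"pics/{n}0.png",cv2.resize(im[:,:,::-1],(800,600),interpolation=cv2.INTER_CUBIC)); np.save(f"pics/{n}0.npy",im)
    c=arm.get_calibration(n); print(n,np.round(c["intrinsics"],1).tolist(),np.round(c["cam_to_world"],4).tolist())
print(arm.grip_depth,arm.current_t(),arm.current_ee_pos(),np.round(arm.current_tool_rot(),3).tolist())
E
```

```text
pics
top [[413.0, 0.0, 250.4], [0.0, 413.0, 188.1], [0.0, 0.0, 1.0]] [[0.0154, -0.9966, 0.0812, 0.4594], [-0.9999, -0.0158, -0.0046, -0.0788], [0.0059, -0.0811, -0.9967, 1.2988], [0.0, 0.0, 0.0, 1.0]]
side [[399.1, 0.0, 252.0], [0.0, 399.1, 201.0], [0.0, 0.0, 1.0]] [[0.8561, -0.201, 0.4762, 0.0031], [-0.5163, -0.3772, 0.7689, -0.9401], [0.025, -0.9041, -0.4267, 0.5984], [0.0, 0.0, 0.0, 1.0]]
0.0188 0.1 [0.20816061 0.5889734  0.21341194] [[-0.943, 0.333, -0.0], [0.333, 0.943, -0.001], [0.0, -0.001, -1.0]]
```

View pics/top0.png

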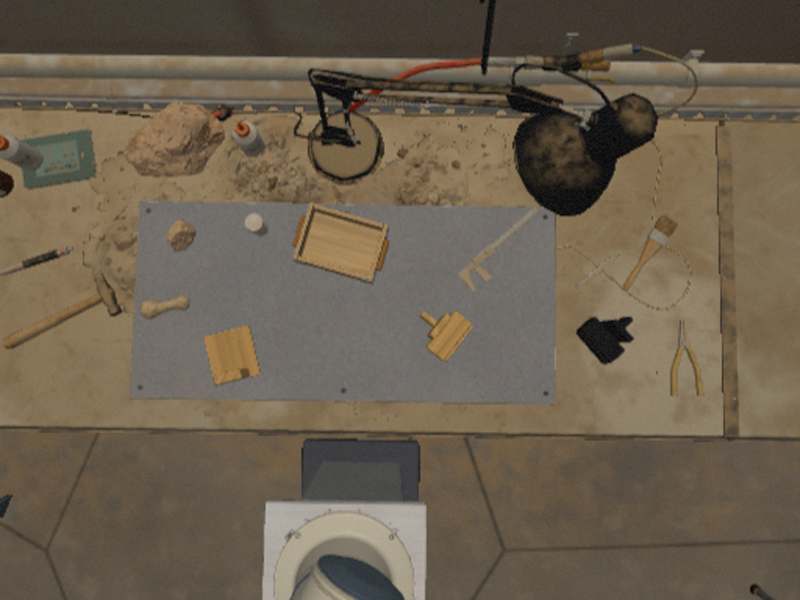

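View pics/side0.png

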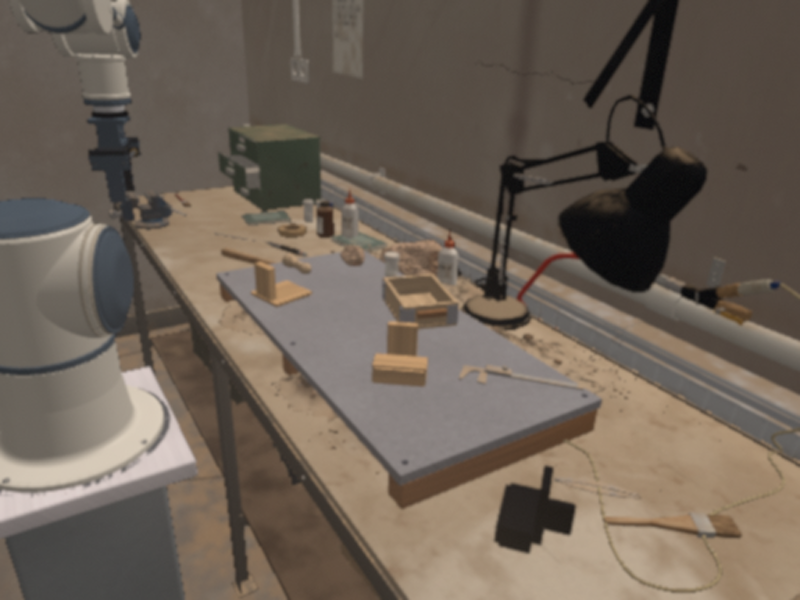

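The top picture (800 px scale) shows the box at (341,243), cradle at (232,355) with its heel at the lower edge, bone at (165,306) and keeper at (447,333) with its fin to the upper left. It also shows the rock at (181,235), vial at (254,222) and caliper around (500,250). The side picture agrees with this, and the black lookalike is off the board. Next I segment and zoom in.

```bash
cat > h.py <<'E'
import numpy as np, cv2
from rig import arm
def ray(n,uv):
    c=arm.get_calibration(n);T=np.array(c["cam_to_world"]);K=np.array(c["intrinsics"])
    uv=np.atleast_2d(np.asarray(uv,float)); d=np.c_[uv,np.ones(len(uv))]@np.linalg.inv(K).T@T[:3,:3].T
    return T[:3,3],d
def onz(n,uv,z):
    o,d=ray(n,uv); return o+d*((z-o[2])/d[:,2])[:,None]
def proj(n,P):
    c=arm.get_calibration(n);T=np.linalg.inv(np.array(c["cam_to_world"]));K=np.array(c["intrinsics"])
    p=(np.atleast_2d(P)@T[:3,:3].T+T[:3,3])@K.T; return p[:,:2]/p[:,2:]
ZB=0.062
E
python3 - <<'E'
from h import *
im=np.load("pics/top0.npy"); s=1.5625
c=onz("top",np.array([[140,202],[555,206],[555,403],[132,397]])/s,ZB); print("board",np.round(c,3).tolist())
hsv=cv2.cvtColor(im,cv2.COLOR_RGB2HSV)
m=((hsv[:,:,1]>75)&(hsv[:,:,2]>60)).astype(np.uint8); box=np.zeros_like(m); box[131:256,90:353]=1; m*=box
cs,_=cv2.findContours(m,cv2.RETR_EXTERNAL,cv2.CHAIN_APPROX_NONE)
for k in cs:
    if cv2.contourArea(k)<60: continue
    print(cv2.contourArea(k),cv2.minAreaRect(k),np.round(onz("top",[cv2.minAreaRect(k)[0]],ZB),3).tolist(), cv2.approxPolyDP(k,2,True)[:,0].tolist())
def cr(x0,y0,w,h,S=7):
    return cv2.resize(im[y0:y0+h,x0:x0+w,::-1],(w*S,h*S),interpolation=cv2.INTER_CUBIC)
A=np.hstack([cr(262,190,50,42),cr(125,205,50,42)]);B=np.hstack([cr(182,126,70,56,6),cr(85,180,40,48)[:336,:280]])
M=np.zeros((A.shape[0]+B.shape[0]+4,710,3),np.uint8);M[:A.shape[0],:A.shape[1]]=A;M[-B.shape[0]:,:B.shape[1]]=B
print(M.shape); M=M[:600] if M.shape[0]<=600 else cv2.resize(M,None,fx=600/M.shape[0],fy=600/M.shape[0]); cv2.imwrite("pics/crop.png",M)
E
```

```text
board [[0.731, 0.406, 0.062], [0.737, -0.401, 0.062], [0.357, -0.399, 0.062], [0.356, 0.403, 0.062]]
920.5 ((147.94117736816406, 226.7647247314453), (32.49977111816406, 30.074417114257812), 75.96376037597656) [[0.44, 0.219, 0.062]] [[158, 208], [130, 216], [138, 246], [166, 239]]
575.0 ((281.6730651855469, 210.13461303710938), (31.223262786865234, 30.433910369873047), 37.87498474121094) [[0.495, -0.179, 0.062]] [[271, 199], [269, 202], [277, 209], [273, 222], [286, 230], [302, 209], [292, 199], [285, 200], [280, 205]]
204.0 ((105.05999755859375, 195.92001342773438), (11.172287940979004, 30.971281051635742), 81.8698959350586) [[0.53, 0.35, 0.062]] [[120, 191], [114, 189], [102, 194], [93, 192], [90, 200], [95, 203], [111, 196], [117, 197]]
221.5 ((114.92308044433594, 150.61537170410156), (15.531606674194336, 18.30510711669922), 33.690067291259766) [[0.667, 0.326, 0.062]] [[112, 141], [107, 152], [111, 159], [117, 159], [124, 147]]
2039.5 ((217.8128662109375, 154.97793579101562), (58.9218864440918, 38.413848876953125), 16.189205169677734) [[0.659, 0.016, 0.062]] [[198, 131], [188, 152], [188, 165], [237, 179], [245, 167], [248, 156], [245, 152], [247, 144]]
(634, 710, 3)
```

View pics/crop.png

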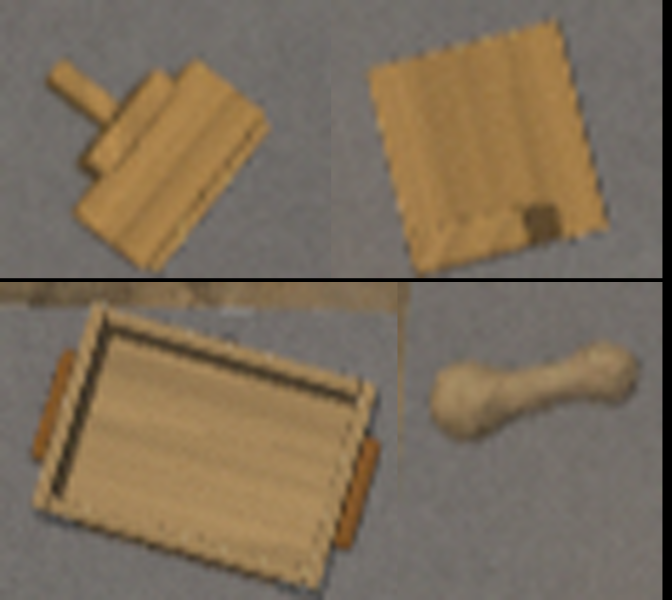

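The crops show everything clearly. The cradle's heel is at its edge nearest the robot and the box's long axis is turned about 15°. The keeper's foot and arm steps are visible, with the fin toward upper left. Board size check at z=0.062: 0.807 × 0.376 m against 0.810 × 0.380, which agrees. Next I fit the edges at subpixel level.

```bash
cat >> h.py <<'E'
from scipy.ndimage import map_coordinates, gaussian_filter
def edge(im,p,q,w=3.0):
    """subpixel line near p->q by strongest gradient across it; returns (point,dir)"""
    g=gaussian_filter(im.astype(float),(0.6,0.6,0)); p,q=np.array(p,float),np.array(q,float)
    u=(q-p)/np.linalg.norm(q-p); n=np.array([-u[1],u[0]]); s=np.arange(-w,w+.01,.1); pts=[]
    for f in np.linspace(.12,.88,40):
        L=(p+f*(q-p))+s[:,None]*n
        v=np.stack([map_coordinates(g[:,:,k],[L[:,1],L[:,0]],order=1) for k in range(3)],1)
        d=np.abs(np.gradient(v,axis=0)).sum(1); d=gaussian_filter(d,4); pts.append(L[d.argmax()])
    x=cv2.fitLine(np.array(pts,np.float32),cv2.DIST_HUBER,0,.01,.01).ravel().astype(float)
    return x[2:],x[:2]
def inter(a,b):
    t=np.linalg.solve(np.c_[a[1],-b[1]],b[0]-a[0]); return a[0]+t[0]*a[1]
def quad(im,c,w=3.0):
    E=[edge(im,c[i],c[(i+1)%4],w) for i in range(4)]
    return np.array([inter(E[i-1],E[i]) for i in range(4)])
def rep(name,P):
    print(name,"ctr",np.round(P.mean(0),4),"sides mm",np.round(1e3*np.linalg.norm(np.roll(P,-1,0)-P,axis=1),1),
      "ang",[round(float(np.degrees(np.arctan2(*(np.roll(P,-1,0)-P)[i][1::-1]))),1) for i in range(4)])
E
python3 - <<'E'
from h import *
im=np.load("pics/top0.npy")
rep("box rim",onz("top",quad(im,[(199.6,130),(248,144.1),(238,179.3),(188.7,166.1)],2),.112))
S=5.68
f=lambda x,y:(182+x/S,126+(y-282)/S)
rep("box inner",onz("top",quad(im,[f(107,325),f(357,397),f(310,570),f(55,500)],1.0),.112))
rep("cradle",onz("top",quad(im,[(130,216),(158,208),(166,239),(138,246)],2),.072))
rep("keeper foot",onz("top",quad(im,[(291.8,198.8),(302.8,208.9),(285,231.1),(273.3,222)],1.5),.096))
S=7*.946
g=lambda x,y:(262+x/S,190+y/S)
print("fin",onz("top",[g(57,72),g(110,115)],.117))
# arm top edge (z=46..58 strip)
print("arm",onz("top",[g(158,70),g(85,165)],.151))
h=lambda x,y:(85+(x-397)/S,180+(y-282)/S)
print("bone",onz("top",[h(470,400),h(610,373),h(535,389)],.062+.012))
hsv=cv2.cvtColor(im,cv2.COLOR_RGB2HSV)
m=((hsv[:,:,1]>60)&(hsv[:,:,2]>60)).astype(np.uint8)[185:210,86:125]
ys,xs=np.nonzero(m); P=onz("top",np.c_[xs+86,ys+185],.076)[:,:2]; e,V=np.linalg.eigh(np.cov(P.T)); print("bone c",P.mean(0),V[:,1],np.ptp(P@V,axis=0),len(P))
E
```

```text
box rim ctr [0.6489 0.0103 0.112 ] sides mm [145.  101.7 144.1 102.1] ang [-105.5, 164.0, 74.7, -15.5]
box inner ctr [0.6495 0.007  0.112 ] sides mm [133.4  98.  134.9  99.8] ang [-105.3, 165.9, 75.5, -14.9]
cradle ctr [0.4398 0.2164 0.072 ] sides mm [87.5 96.9 87.1 91.9] ang [-73.9, -164.5, 102.8, 15.8]
keeper foot ctr [ 0.48  -0.196  0.096] sides mm [38.5 86.6 45.2 87.3] ang [-128.4, 142.4, 52.2, -42.0]
fin [[ 0.51973831 -0.14267847  0.117     ]
 [ 0.50150577 -0.16579464  0.117     ]]
arm [[ 0.51950903 -0.18328149  0.151     ]
 [ 0.47919134 -0.15301923  0.151     ]]
bone [[0.52286487 0.37250099 0.074     ]
 [0.53595435 0.31048434 0.074     ]
 [0.52825024 0.34369441 0.074     ]]
bone c [0.52973509 0.34869052] [-0.22447052  0.97448088] [0.03454302 0.09150511] 262
```

Measured, and checked against the given sizes:
- **Cradle:** centre (0.440, 0.216), yaw 15.7°.
- **Box:** centre (0.649, 0.010), long axis at 74.5°.
- **Keeper:** fin pointing at 52°. The fin end agrees with the foot centre to 3 mm.
- **Bone:** waist near (0.529, 0.346), long axis at 103°.

Now I check that the arm can reach the poses for standing the keeper up.

```bash
cat >> h.py <<'E'
D2=np.deg2rad
def keepR(yaw,phi):
    """keeper rotation; phi 0 = lying (+x down), 90 = upright with +x along yaw"""
    d=np.array([np.cos(D2(yaw)),np.sin(D2(yaw)),0]);u=np.array([0,0,1.]);c,s=np.cos(D2(phi)),np.sin(D2(phi))
    x=-c*u+s*d; z=c*d+s*u; return np.c_[x,np.cross(z,x),z]
def ktool(Rk,ok,a,g=(-.019,0,.084),flip=1):
    t=Rk@[np.cos(D2(a)),0,-np.sin(D2(a))]; y=flip*Rk[:,1]; R=np.c_[np.cross(y,t),y,t]
    return ok+Rk@np.array(g)+t*arm.grip_depth, R
def down(yawjaw):
    y=np.array([np.cos(D2(yawjaw)),np.sin(D2(yawjaw)),0]);t=np.array([0,0,-1.]);return np.c_[np.cross(y,t),y,t]
KO=np.array([.466,-.2125,ZB+.017]);KY=52
E
python3 - <<'E'
from h import *
J=lambda p,R:arm.solve_ik(p,R)
f=lambda q:None if q is None else np.round(q).astype(int).tolist()
for fl in (1,-1):
  for a in (15,30):
    print("grasp",fl,a,f(J(*ktool(keepR(KY,0),KO,a,flip=fl))))
    for o in ((.47,-.05),(.53,-.05),(.50,-.12)):
      for yaw in (20,0,-20,52):
        q=f(J(*ktool(keepR(yaw,90),np.array([*o,ZB]),a,flip=fl)))
        if q: print("   stand",o,yaw,q)
C=np.array([.4025,.2058]);bx=np.array([.649,.010])
for j in (15.7,195.7): print("cr",j,f(J([*C,.112],down(j))))
for j in (74.5,254.5): print("cr box",j,f(J([*(bx-.06*np.array([.267,.964])),.122],down(j))))
for j in (13,193): print("bone",j,f(J([.529,.345,.065],down(j))))
for j in (-70.7,109.3): print("bone box",j,f(J([*bx,.085],down(j))))
for j in (164.5,-15.5): print("keep box",j,f(J([*(bx+.03*np.array([.267,.964])),.13],down(j))))
E
```

```text
grasp 1 15 [-14, 35, 93, -16, 60, -147]
   stand (0.47, -0.05) 20 [-64, 75, 152, 105, 84, 43]
   stand (0.47, -0.05) 52 [-59, 51, 120, 67, 78, 98]
   stand (0.53, -0.05) 20 [-51, 63, 142, 113, 84, 66]
   stand (0.53, -0.05) -20 [2, 77, 153, 205, 122, 110]
   stand (0.53, -0.05) 52 [-53, 51, 114, 72, 79, 105]
   stand (0.5, -0.12) 20 [-64, 58, 137, 99, 77, 74]
   stand (0.5, -0.12) 52 [-60, 51, 109, 64, 83, 108]
grasp 1 30 [-7, 40, 87, -27, 71, -136]
   stand (0.47, -0.05) 20 [-55, 49, 147, 113, 65, 73]
   stand (0.47, -0.05) 52 [-55, 40, 120, 64, 67, 110]
   stand (0.53, -0.05) 20 [-45, 43, 138, 116, 60, 89]
   stand (0.53, -0.05) 0 [-28, 51, 149, 156, 78, 80]
   stand (0.53, -0.05) -20 [-1, 47, 145, 197, 72, 94]
   stand (0.53, -0.05) 52 [-48, 40, 114, 67, 67, 117]
   stand (0.5, -0.12) 20 [-58, 41, 135, 100, 59, 94]
   stand (0.5, -0.12) 0 [-47, 51, 150, 139, 75, 74]
   stand (0.5, -0.12) 52 [-57, 41, 110, 60, 72, 119]
grasp -1 15 [-14, 35, 93, -16, 60, 33]
   stand (0.47, -0.05) 20 [-64, 75, 152, 105, 84, -137]
   stand (0.47, -0.05) 52 [-59, 51, 120, 67, 78, -82]
   stand (0.53, 
[... 454 characters left out ...]
-91]
   stand (0.53, -0.05) 0 [-28, 51, 149, 156, 78, -100]
   stand (0.53, -0.05) -20 [-1, 47, 145, 197, 72, -86]
   stand (0.53, -0.05) 52 [-48, 40, 114, 67, 67, -63]
   stand (0.5, -0.12) 20 [-58, 41, 135, 100, 59, -86]
   stand (0.5, -0.12) 0 [-47, 51, 150, 139, 75, -106]
   stand (0.5, -0.12) 52 [-57, 41, 110, 60, 72, -61]
cr 15.7 [20, 23, 108, 0, 49, 4]
cr 195.7 [20, 23, 108, 0, 49, -176]
cr box 74.5 [-10, 34, 81, 0, 64, -84]
cr box 254.5 [-10, 34, 81, 0, 64, 96]
bone 13 [28, 38, 85, 0, 57, 15]
bone 193 [28, 38, 85, 0, 57, -165]
bone box -70.7 [-4, 38, 81, 0, 61, 66]
bone box 109.3 [-4, 38, 81, 0, 61, -114]
keep box 164.5 [-2, 36, 77, 0, 67, -166]
keep box -15.5 [-2, 36, 77, 0, 67, 14]
```

```bash
python3 - <<'E'
from h import *
Rl=keepR(KY,0); p,R=ktool(Rl,KO,30,flip=-1); t=R[:,2]
arm.move_to(p-t*.10+[0,0,.03],R); arm.grip(.05)
arm.move_l(p,feed=.2); 
np.save("pics/top1.npy",arm.snapshot("top"))
arm.grip(0); print("w",arm.current_width(),arm.current_t())
arm.move_l(p+[0,0,.15],feed=.25)
print("w",arm.current_width(),arm.current_force())
G=np.array([.50,-.08,ZB+.22])
for phi in (45,90):
    Rk=keepR(KY,phi); q,Rq=ktool(Rk,G-Rk@[-.019,0,.084],30,flip=-1); arm.move_to(q,Rq)
print("w",arm.current_width(),arm.current_ee_pos(),q,arm.current_force(),arm.current_t())
a=arm.snapshot("top"); b=arm.snapshot("side"); np.save("pics/top2.npy",a)
cv2.imwrite("pics/lift.png",np.hstack([cv2.resize(a[130:280,180:350,::-1],(400,353)),cv2.resize(b[120:290,150:340,::-1],(400,358))[:353]]))
E
```

```text
w 0.011855086254122443 5.1083
w 0.012020376647362132 [-0.42808061 -0.77205707 -1.76299644]
w 0.011932518365599274 [ 0.5099261  -0.06648661  0.27176777] [ 0.51002376 -0.06717018  0.2726    ] [ 0.34320706  0.49361078 -1.37270322] 7.4917
```

View pics/lift.png

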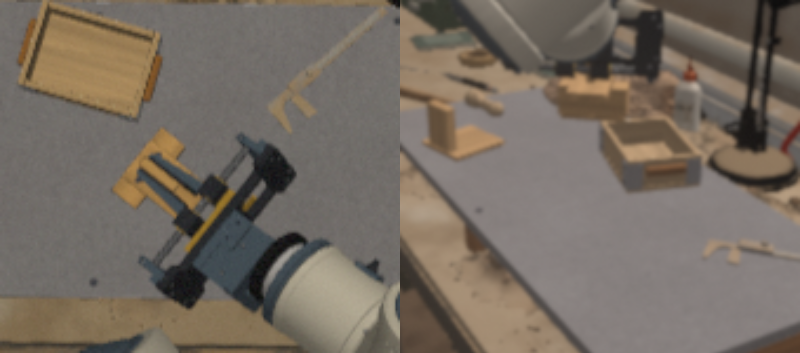

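The keeper is upright in the hand with the fin up. Now I lower it to contact and release it.

```bash
cat >> h.py <<'E'
def lower(dz,thr=4,step=.001,d=(0,0,-1.)):
    d=np.array(d); f0=arm.current_force()@d; p=np.array(arm.current_ee_pos()); n=0
    while n*step<dz:
        n+=1; arm.move_l(p+d*step*n,feed=.03); f=arm.current_force()@d
        if f-f0<-thr: break
    return n*step*1e3, round(float(f-f0),1)
E
python3 - <<'E'
from h import *
R=np.array(arm.current_tool_rot());p=np.array(arm.current_ee_pos())
arm.move_l(p-[0,0,.129],feed=.25); print(lower(.016),arm.current_ee_pos())
arm.grip(.04)
R=np.array(arm.current_tool_rot());p=np.array(arm.current_ee_pos())
arm.move_l(p-R[:,2]*.10,feed=.25)
arm.move_to([.4025,.2058,.25],down(15.7)); 
a=arm.snapshot("top"); b=arm.snapshot("side"); np.save("pics/top3.npy",a); np.save("pics/side3.npy",b)
cv2.imwrite("pics/stand.png",np.hstack([cv2.resize(a[130:280,100:350,::-1],(500,300)),cv2.resize(b[120:290,150:340,::-1],(300,268),interpolation=cv2.INTER_CUBIC)[np.r_[0:268,[0]*32]]]))
print(arm.current_t(),arm.current_ee_pos())
E
```

```text
(8.0, -9.0) [ 0.51052454 -0.0658149   0.13671415]
13.5417 [0.40257818 0.20519964 0.24960394]
```

View pics/stand.png

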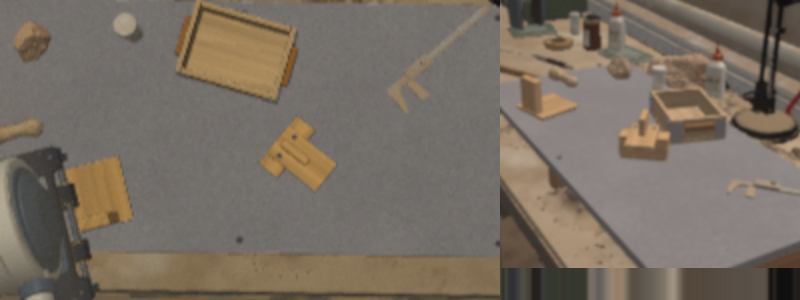

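The keeper stands upright by itself near (0.50, -0.08), clear of everything. Next is the cradle: grasp it, carry it over the box, and look before inserting.

```bash
cat >> h.py <<'E'
BX=np.array([.649,.010]);BA=74.5
def bxy(x,y=0,BX=BX,BA=BA):
    c,s=np.cos(D2(BA)),np.sin(D2(BA)); return BX+np.array([c*x-s*y,s*x+c*y])
E
python3 - <<'E'
from h import *
arm.grip(.05)
arm.move_l([.4025,.2058,.112],feed=.25); arm.grip(0); print("w",arm.current_width(),arm.current_force())
arm.move_l([.4025,.2058,.262],feed=.3)
h=bxy(-.0585)
arm.move_to([*h,.225],down(BA)); arm.move_l([*h,.112+.066],feed=.25)   # base underside at ZB+.066
print("w",arm.current_width(),arm.current_ee_pos(),h,arm.current_t())
a=arm.snapshot("top"); b=arm.snapshot("side"); np.save("pics/top4.npy",a); np.save("pics/side4.npy",b)
cv2.imwrite("pics/hover.png",np.hstack([cv2.resize(a[120:190,175:260,::-1],(425,350),interpolation=cv2.INTER_CUBIC),cv2.resize(b[160:225,225:310,::-1],(375,287),interpolation=cv2.INTER_CUBIC)[np.r_[0:287,[0]*63]]]))
E
```

```text
w 0.017855035904646425 [-0.99519872 -0.9558797   7.36634706]
w 0.017823382649579275 [ 0.63264735 -0.04559435  0.17788735] [ 0.63336655 -0.04637238] 17.6333
```

View pics/hover.png

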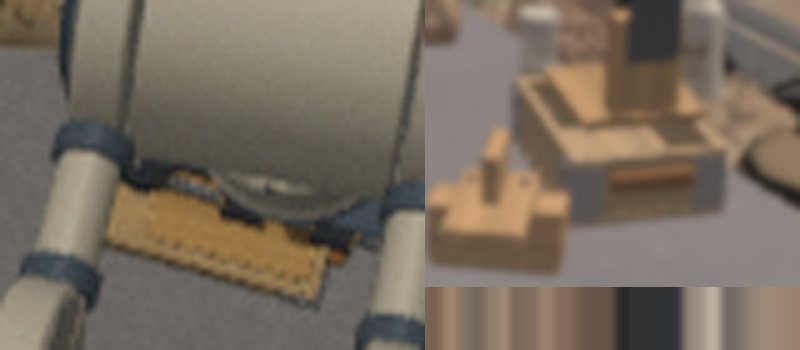

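The cradle hovers level over the box. The top view is mostly hidden by the arm, so I cross-check the box pose with the side camera and the clear top picture. I also check the held cradle's base edges.

```bash
python3 - <<'E'
from h import *
def rect(cx,hx,hy,z,a=BA,o=BX):
    return np.array([[*bxy(cx+sx*hx,sy*hy),z] for sx,sy in ((-1,-1),(1,-1),(1,1),(-1,1))])
P=rect(0,.0765,.055,.112); t3=np.load("pics/top0.npy"); s3=np.load("pics/side3.npy"); s4=np.load("pics/side4.npy")
for nm,im in (("top",t3),("side",s3)):
    for hx,hy in ((.0765,.055),(.0685,.047)):
        Q=rect(0,hx,hy,.112); px=proj(nm,Q)
        for i,l in enumerate(("y-","x+","y+","x-")):
            L=edge(im,px[i],px[(i+1)%4],1.6); mid=(px[i]+px[(i+1)%4])/2; n=np.array([-L[1][1],L[1][0]])
            m=mid+n*(n@(L[0]-mid)); w=onz(nm,[m],.112)[0][:2]-Q[[i,(i+1)%4]].mean(0)[:2]
            o=np.array([np.cos(D2(BA)),np.sin(D2(BA))]); o2=np.array([-o[1],o[0]])
            print(nm,hx,l,"offset mm in box x,y",np.round([1e3*w@o,1e3*w@o2],1))
# outlines for eye check
C=np.array([[*bxy(-.0195+sx*.048,sy*.044),ZB+.066+.010] for sx,sy in ((-1,-1),(1,-1),(1,1),(-1,1))])
S=8
out=[]
for im,R in ((s3,[P,rect(0,.0685,.047,.112)]),(s4,[P,C])):
    v=cv2.resize(im[150:220,235:285,::-1],None,fx=S,fy=S,interpolation=cv2.INTER_CUBIC)
    for Rr,col in zip(R,((0,0,255),(255,0,0))):
        q=((proj("side",Rr)-[235,150]+.5)*S).astype(int); cv2.polylines(v,[q],True,col,1)
    out.append(v)
cv2.imwrite("pics/ov.png",np.hstack(out))
E
```

```text
top 0.0765 y- offset mm in box x,y [-0.1  4.7]
top 0.0765 x+ offset mm in box x,y [-4.7  0.3]
top 0.0765 y+ offset mm in box x,y [-0.  -4.5]
top 0.0765 x- offset mm in box x,y [4.6 0.2]
top 0.0685 y- offset mm in box x,y [-0.1  0.6]
top 0.0685 x+ offset mm in box x,y [3.7 0. ]
top 0.0685 y+ offset mm in box x,y [-0.1  4.6]
top 0.0685 x- offset mm in box x,y [-4.6  0.2]
side 0.0765 y- offset mm in box x,y [-11.3   6.6]
side 0.0765 x+ offset mm in box x,y [-7.5  2.6]
side 0.0765 y+ offset mm in box x,y [-3.6 -0.4]
side 0.0765 x- offset mm in box x,y [ 2.7 -0.2]
side 0.0685 y- offset mm in box x,y [-3.1 -0.1]
side 0.0685 x+ offset mm in box x,y [1.  0.1]
side 0.0685 y+ offset mm in box x,y [-3.9  1. ]
side 0.0685 x- offset mm in box x,y [-5.7  2.2]
```

View pics/ov.png

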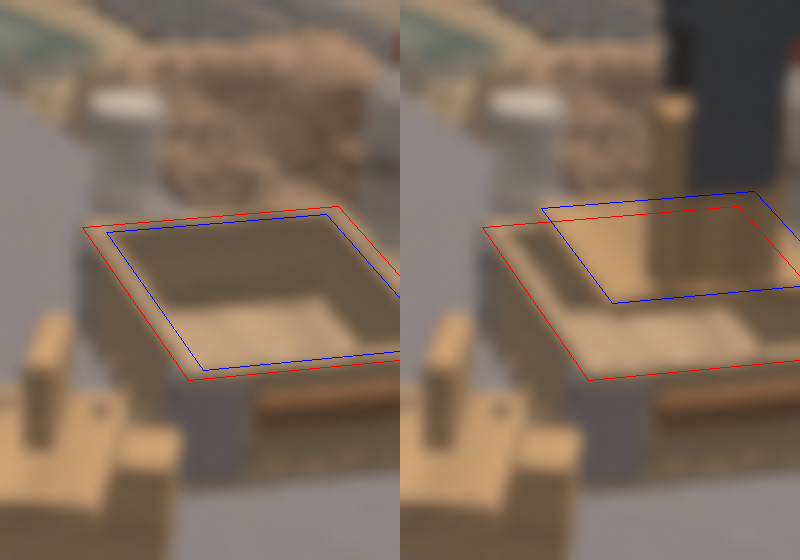

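Both cameras agree on the box to about 1 px (left: red and blue lines on the rim and mouth), and the held cradle (right, blue) lies as planned. I insert it with a force guard.

```bash
python3 - <<'E'
from h import *
p=np.array([*bxy(-.0585),.178]); 
arm.move_l(p-[0,0,.014],feed=.1); 
r=lower(.050,thr=5,step=.002); print(r,arm.current_force(),arm.current_ee_pos()-p,arm.current_t())
E
```

```text
(8.0, -18.5) [-5.78884542  1.12833335 17.91436906] [ 4.26140558e-04  6.69210959e-06 -1.99836127e-02] 19.025
```

It touched 4–6 mm below the rim, so the step is in but the upper edge is caught. The side force points to +y of the box. I back off, shift that way and retry.

```bash
python3 - <<'E'
from h import *
z=.178-.0225
arm.move_l([*bxy(-.0585),z+.004],feed=.05)
for dx,dy in ((0,.003),(.002,.003),(0,.0045),(.002,-.003)):
    arm.move_l([*bxy(-.0585+dx,dy),z+.003],feed=.05)
    r=lower(.045,thr=6,step=.0025); print(dx,dy,r,np.round(arm.current_force(),1),np.round(arm.current_torque(),2),arm.current_ee_pos()[2]-.178,arm.current_t())
    if arm.current_ee_pos()[2]<.178-.035: break
E
```

```text
0 0.003 (2.5, -20.7) [-2.5  0.2 17.3] [-0.27  0.15 -0.08] -0.020825272983070242 19.775
0.002 0.003 (5.0, -12.1) [ 7.6 -2.6 14.4] [-0.17 -0.94  0.22] -0.02299486475640114 20.525
0 0.0045 (2.5, -7.0) [ 3.3 -1.4  8.9] [-0.09 -0.65 -0.07] -0.02156133631793347 21.0333
0.002 -0.003 (42.5, -23.5) [-2.6  5.8 22.2] [1.06 0.54 0.11] -0.06101328848573204 25.5917
```

The cradle is down on the floor with offset (+2, -3) mm. I relieve the pressure, push the heel end to the wall, release, and look.

```bash
python3 - <<'E'
from h import *
p=np.array(arm.current_ee_pos()); arm.move_l(p+[0,0,.002],feed=.05); print(arm.current_force())
u=np.array([np.cos(D2(BA)),np.sin(D2(BA)),0])
print(lower(.005,thr=5,d=-u),np.round(arm.current_force(),1)); q=np.array(arm.current_ee_pos()); o=np.array([-u[1],u[0],0])
d=q[:2]-BX; print("tcp in box mm",1e3*d@u[:2],1e3*d@o[:2],q[2])
arm.grip(.035); arm.move_l([*q[:2],.25],feed=.3); 
arm.move_to([.527,.345,.20],down(13)); arm.grip(.06)
a=arm.snapshot("top"); b=arm.snapshot("side"); np.save("pics/top5.npy",a); np.save("pics/side5.npy",b); print(arm.current_t())
cv2.imwrite("pics/placed.png",np.hstack([cv2.resize(a[120:190,175:260,::-1],(425,350),interpolation=cv2.INTER_CUBIC),cv2.resize(b[145:215,235:310,::-1],(375,350),interpolation=cv2.INTER_CUBIC)]))
E
```

```text
[0.60179157 2.33611779 0.57209973]
(1.0, -8.5) [ 2.9 10.5  3.5]
tcp in box mm -56.17015183996628 -3.3142601804927794 0.11883447071548073
29.4083
```

View pics/placed.png

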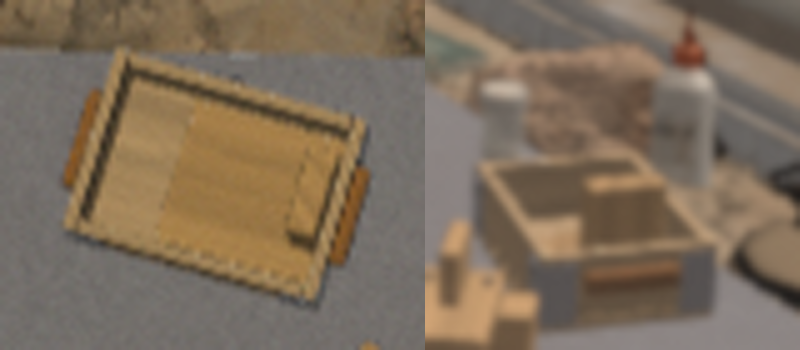

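The cradle lies flat in the box with its heel at the right-hand (-x) end. The push suggests the wall is about 3 mm further in +x in the arm's frame. Next is the bone, with a check of the cradle's end in the picture.

```bash
python3 - <<'E'
from h import *
im=np.load("pics/top5.npy"); f=lambda x,y:(175+x/5,120+y/5)
L=edge(im,f(195,108),f(160,230),1.5); w=onz("top",[L[0]],.080)[0][:2]-BX
u=np.array([np.cos(D2(BA)),np.sin(D2(BA))]); print("cradle +x end in box (expect 27.5):",1e3*w@u)
B=np.array([.529,.3445])
arm.move_l([*B,.065],feed=.25); f0=arm.current_force(); arm.grip(0); print("w",arm.current_width(),np.round(f0,1))
arm.move_l([*B,.20],feed=.3); W=arm.current_width(); print("w",W,arm.current_t())
if W>.006:
    h=bxy(-.008,-.0015); arm.move_to([*h,.20],down(-70.7)); print(arm.current_ee_pos(),h)
    arm.move_l([*h,.100],feed=.2); r=lower(.018,thr=3,step=.002); print(r,arm.current_ee_pos(),np.round(arm.current_force(),1))
    arm.grip(W+.014); print("w",arm.current_width())
    arm.move_l([*h,.22],feed=.25)
    arm.move_to([.50,-.08,.30],down(142)); a=arm.snapshot("top"); np.save("pics/top6.npy",a); print(arm.current_t())
    cv2.imwrite("pics/bone.png",np.hstack([cv2.resize(a[120:190,175:260,::-1],(510,420),interpolation=cv2.INTER_CUBIC)]))
E
```

```text
cradle +x end in box (expect 27.5): 32.197082835316344
w 0.022715108936187785 [-0.2  0.6  0.6]
w 0.02262916948723293 31.375
[0.64802653 0.0029081  0.19957982] [0.64830754 0.0018901 ]
(18.000000000000004, -2.7) [0.6491075  0.00234423 0.08302819] [0.6 1.1 2.2]
w 0.036850491857717015
40.2083
```

View pics/bone.png

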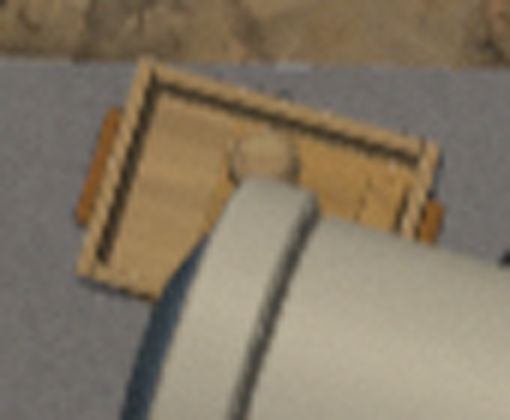

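The bone sits in the pocket, and the arm hides part of it. Before bringing the keeper, I measure the foot gap directly from the wall-floor line to the cradle's end.

```bash
python3 - <<'E'
from h import *
im=np.load("pics/top5.npy"); f=lambda x,y:np.array((175+x/5,120+y/5))
u=np.array([np.cos(D2(BA)),np.sin(D2(BA))])
def at(z,p,q,w): 
    L=edge(im,p,q,w); return round(float(1e3*(onz("top",[L[0]],z)[0][:2]-BX)@u),1)
print("cradle end",at(.080,f(195,108),f(160,230),1.5),"wall/floor",at(.070,f(133,85),f(93,225),1.0),
 "heel top faces",at(.150,f(305,150),f(290,240),1.0),at(.150,f(337,155),f(318,240),1.2))
# profile along box x in the middle of floor, at y=+0.01
for z in (.07,):
    xs=np.arange(.02,.085,.003); P=np.array([[*bxy(x,.0),z] for x in xs]); px=proj("top",P)
    v=[im[int(round(b)),int(round(a))].sum() for a,b in px]; print(list(zip((xs*1e3).round().astype(int).tolist(),[int(i) for i in v])))
im6=np.load("pics/top6.npy")
# standing keeper now: foot/fin/arm outline in top5
g=cv2.resize(np.load("pics/top5.npy")[185:240,255:325,::-1],(700,550),interpolation=cv2.INTER_CUBIC); cv2.imwrite("pics/k.png",g)
E
```

```text
cradle end 32.2 wall/floor 71.8 heel top faces -48.5 -68.0
[(20, 346), (23, 346), (26, 338), (29, 334), (32, 332), (35, 375), (38, 371), (41, 373), (44, 383), (47, 375), (50, 372), (53, 376), (56, 376), (59, 367), (62, 364), (65, 371), (68, 355), (71, 372), (74, 223), (77, 175), (80, 305), (83, 373)]
```

View pics/k.png

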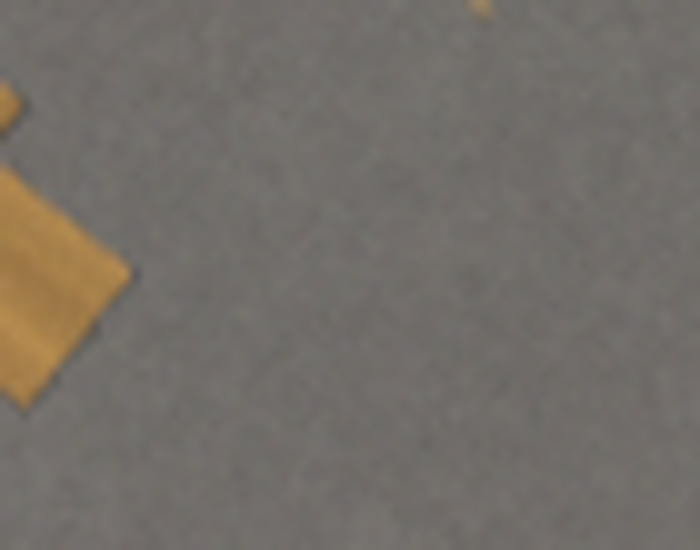

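The wall-floor line at 71.8 and the cradle end at 32.2 give a gap of about 40 mm, so the box is about 3 mm further along than I took it to be, as the arm felt. The keeper crop shows the arm's end corners at (135,272) and (25,410). I locate the keeper and the box's y walls.

```bash
python3 - <<'E'
from h import *
im=np.load("pics/top5.npy")
L=edge(im,(268.5,212.2),(257.5,226),1.5); 
a=edge(im,(256.5,203),(268,211.7),1.5); 
c1=inter(a,L); W=onz("top",[c1, L[0],L[0]+L[1]],.120); d=W[2]-W[1]; d/=np.linalg.norm(d); d=d if d[1]>0 else -d
yaw=np.degrees(np.arctan2(d[1],d[0]))-90; x=np.array([np.cos(D2(yaw)),np.sin(D2(yaw))])
# corner c1 is arm end, keeper y=-25
y=np.array([-x[1],x[0]]); print("yaw",yaw,"origin",W[0][:2]+.072*x+.025*y,"arm says (.5122,-.0637)")
i0=np.load("pics/top0.npy")
for z,x0 in ((.07,-.03),(.07,.05),(.112,-.03),(.112,.03)):
    ys=np.arange(-.066,.067,.003); px=proj("top",np.array([[*bxy(x0,yy),z] for yy in ys]))
    v=map_coordinates(i0.sum(2).astype(float),[px[:,1],px[:,0]],order=1).astype(int); print(z,x0,[(int(round(p*1e3)),int(k)) for p,k in zip(ys,v) if abs(p)>.035])
E
```

```text
yaw 52.36160982482599 origin [ 0.51328826 -0.06252755] arm says (.5122,-.0637)
0.07 -0.03 [(-66, 346), (-63, 370), (-60, 340), (-57, 237), (-54, 193), (-51, 266), (-48, 349), (-45, 371), (-42, 363), (-39, 357), (-36, 353), (36, 363), (39, 356), (42, 377), (45, 361), (48, 281), (51, 241), (54, 297), (57, 332), (60, 340), (63, 335), (66, 332)]
0.07 0.05 [(-66, 332), (-63, 358), (-60, 352), (-57, 271), (-54, 191), (-51, 278), (-48, 362), (-45, 369), (-42, 345), (-39, 351), (-36, 347), (36, 386), (39, 385), (42, 372), (45, 335), (48, 255), (51, 216), (54, 293), (57, 330), (60, 326), (63, 329), (66, 329)]
0.112 -0.03 [(-66, 337), (-63, 328), (-60, 334), (-57, 360), (-54, 377), (-51, 316), (-48, 210), (-45, 249), (-42, 332), (-39, 367), (-36, 370), (36, 393), (39, 377), (42, 367), (45, 371), (48, 358), (51, 285), (54, 218), (57, 285), (60, 333), (63, 339), (66, 339)]
0.112 0.03 [(-66, 320), (-63, 323), (-60, 334), (-57, 362), (-54, 370), (-51, 300), (-48, 186), (-45, 215), (-42, 333), (-39, 377), (-36, 355), (36, 394), (39, 390), (42, 388), (45, 377), (48, 354), (51, 295), (54, 246), (57, 286), (60, 325), (63, 332), (66, 333)]
```

All three estimates agree: the true box centre is about (+3.3, -3.5) mm from my first value in the box frame, and the keeper's camera and arm positions match to 1.5 mm. Now I take the keeper from above and pack it.

```bash
python3 - <<'E'
from h import *
F=np.array([.5036,-.0750])
arm.move_to([*F,.20],down(-37.7)); arm.grip(.045); arm.move_l([*F,.125],feed=.2); arm.grip(0)
print("w",arm.current_width(),np.round(arm.current_force(),1),arm.current_t())
arm.move_l([*F,.26],feed=.3)
arm.move_to([*bxy(.0363,-.0034),.24],down(BA-90)); 
ok=False
for dx,dy in ((0,0),(.0015,0),(-.0015,0),(0,.002),(0,-.002)):
    h=bxy(.0363+dx,-.0034+dy)
    arm.move_l([*h,.182],feed=.2)
    r=lower(.056,thr=6,step=.0035); e=arm.current_ee_pos(); print(dx,dy,r,np.round(arm.current_force(),1),np.round(arm.current_torque(),2),e,arm.current_width(),arm.current_t())
    if e[2]<.142 or arm.current_t()>60: break
np.save("pics/top7.npy",arm.snapshot("top"))
E
```

```text
w 0.01183148343994804 [-1.   0.5  6.2] 44.4583
0 0 (52.5, -21.0) [-8.6 -0.4 20.5] [-0.18  1.68  0.05] [0.66166819 0.04338019 0.13166296] 0.011895660099752866 50.3
```

It went straight in to floor height (TCP 0.1317, expected about 0.133). I release, retreat and check.

```bash
python3 - <<'E'
from h import *
p=np.array(arm.current_ee_pos()); arm.move_l(p+[0,0,.001],feed=.05); arm.grip(.04)
arm.move_l([p[0],p[1],.27],feed=.3); arm.move_to([.40,.22,.28],down(15))
a=arm.snapshot("top"); b=arm.snapshot("side"); np.save("pics/top8.npy",a); np.save("pics/side8.npy",b); print(arm.current_t(),arm.current_width(),arm.current_force())
A=cv2.resize(a[120:190,175:260,::-1],(425,350),interpolation=cv2.INTER_CUBIC);B=cv2.resize(b[145:215,235:310,::-1],(375,350),interpolation=cv2.INTER_CUBIC)
C=cv2.resize(a[125:250,80:360,::-1],(536,240));o=np.zeros((590,800,3),np.uint8);o[:350]=np.hstack([A,B]);o[350:,:536]=C
cv2.imwrite("pics/final.png",o)
E
```

```text
53.1167 0.039940707192914295 [ 0.76529608 -0.4419634   0.79343934]
```

View pics/final.png

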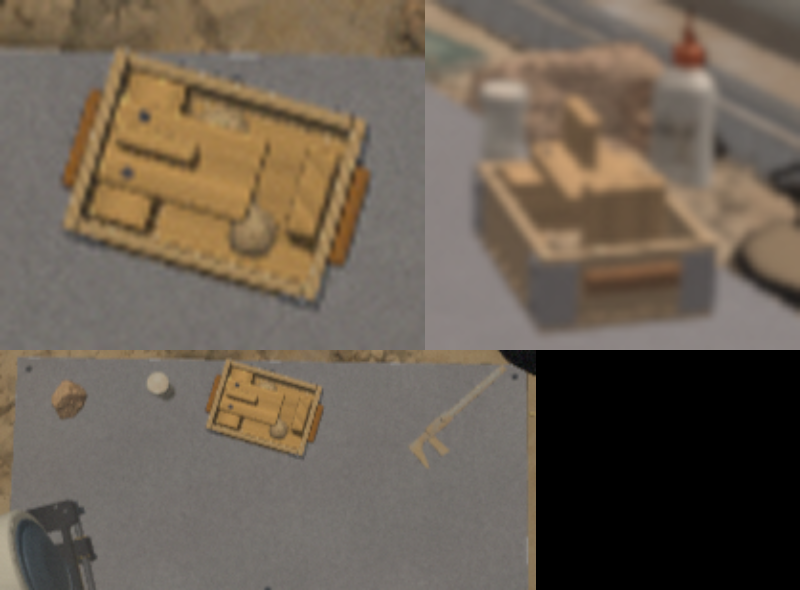

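The final picture shows the box packed: keeper foot at the left end with its arm over the bone, and both bone ends showing at (220,110) and (253,235). The heel is at the right end. Rock, vial and caliper look unmoved. I run a last numeric check and hand in.

```bash
python3 - <<'E'
from h import *
a=np.load("pics/top0.npy").astype(float);b=np.load("pics/top8.npy").astype(float)
for n,(x,y,w,h) in dict(rock=(104,138,24,26),vial=(152,132,22,22),caliper=(290,133,58,56)).items():
    s,_=cv2.phaseCorrelate(a[y:y+h,x:x+w].mean(2).copy(),b[y:y+h,x:x+w].mean(2).copy()); print(n,"shift px",np.round(s,2),"mean diff",round(float(abs(a-b)[y:y+h,x:x+w].mean()),1))
arm.sign_off(); print(arm.current_t())
E
```

```text
rock shift px [0.01 0.47] mean diff 2.7
vial shift px [0.06 0.06] mean diff 3.0
caliper shift px [-0.04 -0.05] mean diff 2.8
the job is handed in; nothing more can be done
the job is handed in; nothing more can be done
```

I handed the job in with all three pieces in the box, at about 53 s of the 72 s allowed. `sign_off()` reports no verdict, so the result rests on my own checks below.

**What I did:** I stood the keeper upright on the board and let it go. Then I packed the cradle (heel at the right-hand end, pushed to the end wall), the bone on it, and last the keeper, taken again from above by its fin.

**What the last checks showed:**
- **Packing:** The last pictures show the keeper's foot at the end away from the heel, its arm over the bone and both bone ends visible. The keeper came to rest at about 1 mm from the height expected for its foot on the box floor.
- **Bystanders:** The vial and caliper shifted less than 0.1 px between the first and last pictures. The rock read 0.47 px (about 1.5 mm) in one direction. I put that down to noise, because its pixel difference was no larger than the others' and the arm never came near it.

**What disagreed along the way:**
- **Box position:** My first estimate was about 3.3 mm and 3.5 mm off in the box's two directions. The cradle therefore caught on the rim four times, at no more than about 21 N vertically, before it went in. I corrected the position for the keeper, which went in on the first try.
- **Gap beside the cradle:** I measured about 39.6 mm where 41 mm was expected, so the cradle may stand about 1 mm off the wall.
- **Bone contact:** Its force on touching down was only 2.7 N, under my 3 N threshold, so I released it at the planned height.

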